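# Pop a clipped tray with the pedal, peel it off its stack, hold it over the scanner

### The job

Press the pedal at the front of the tray dock down to its stop, so that its finger pops the tab end of the top tray out of the first spring clips; then take the top tray by its upright pull tab and peel it out of the remaining clips by lifting that end first, while the far end is still nested, so that the carrier under it stays in the dock. Finish with the tray still in the gripper, held right way up, level and still about a hand's breadth above the middle of the white scanner without touching it, so that the code on its underside can be read. Leave everything else as it stands.

Things in the scene. Friction and masses are not known exactly. Their poses are not given: they have to be found in the camera images.
- dock: Fixed grey dock on the worktop with a stack of three nested trays; base plate 190 x 134 x 8 mm with a 54 mm wide tongue that carries the pedal. Origin: centre of the stack, at worktop level; x along the trays' long side, away from the pedal; z up. Pedal and pull tab are at its -x end, which faces the robot. The rim of the top tray lies 52 mm above the worktop.
- pedal (a joint): Rocker of the dock, rad: 0 = at rest, pedal raised, its finger just under the front lip of the top tray; 0.50 = stop, pedal down on its post, the tray's front end lifted about 10 mm and out of the first clips. A spring brings it back when let go; the tray's tab end then stays propped about 7 mm up on the clips. 3 to 4 N on the pad to start, 6 to 9 N at the stop.
- pedal_pad (a point): Middle of the upper face of the ribbed rubber pad (36 x 40 mm); moves with the pedal. At rest it is 60 mm in front of the axle (towards -x of the dock) and 28 mm above it, sloping 0.34 rad (higher towards the robot); at the stop 66 mm in front and 4 mm below, sloping 0.16 rad the other way: 32 mm of travel, nearly straight down.
- pedal_axle (a point): Middle of the rocker's axle, parallel to the dock's y axis, 43 mm above the worktop.
- tray: The top tray: pressed aluminium, 160 x 110 x 26 mm, 0.1 kg; flat floor, sloping walls, rim 8 mm wide and 6 mm thick that lies on the carrier's rim. Origin: centre of its underside; x along the long side away from its tab, z up out of its mouth. Under its floor is a paper label with the code.
- tab (a point): Pull tab of the top tray: upright folded strip 9 mm thick (along the tray's x), 26 mm wide (along y), outside the -x rim near the +y corner, 19 mm higher than the rim. This point is its middle, 10 mm above the rim: in the tray's frame x = -84.5, y = 28, z = 36 mm. Above rim height 25 mm are free beside both broad faces.
- tab_corner (a point): Rim corner of the top tray next to its tab (upper side of the rim, 4 mm in from both edges).
- far_corner (a point): Rim corner of the top tray diagonally opposite to the tab (upper side of the rim, 4 mm in from both edges), at the end to turn it about when peeling: 0.35 rad about the far rim opens all the clips, then it lifts off.
- carrier: The steel tray under the top one, same outline, 24 mm deep, 0.4 kg, loose in the dock but with two front tongues under claws of the dock. Four spring clips on each long side snap over the top tray's rim, each holding it with about 3 N until it has risen 4 mm. Pulled straight up, the top tray takes the carrier's far end along. Origin: centre of its underside.
- scanner: White scanner lying on the worktop, fixed, 201 x 126 x 31 mm with rounded edges. Origin: centre of its underside, z up.
- pc_tower: Black computer tower, fixed, 410 x 174 x 397 mm, left of dock and scanner: an obstacle between the arm's starting place and the work, to be passed in front of it. Origin: centre of its underside; x along its length, away from the robot.
- vial_1: Bystander: small upright vial with a black cap, 27 mm across, 68 mm high. Origin: centre of its underside.
- luer_0: Bystander: small white luer fitting, 14 x 28 x 9 mm. Origin: its underside.
- vial_2: Bystander: a second vial like vial_1. Origin: centre of its underside.
- luer_1: Bystander: a second luer fitting like luer_0. Origin: its underside.
- cap: Bystander: loose red screw cap, 37 mm across, 18 mm high. Origin: centre of its underside.
- beaker: Bystander: glass beaker 55 mm across, 71 mm high. Origin: centre of its underside.

How it is judged:
By the outcome, as a careful person would: the job done as asked, in the order asked, and still so for the second after the job is handed in, while the arm keeps its last pose, push and grip.
It also fails if it takes over 54 s, if anything falls off the work surface, if the arm or the gripper's body presses on something with over 40 N, if the wrist force passes 120 N, or if a joint passes its speed limit or range.

### The arm

A 6-joint arm with a two-finger parallel gripper is mounted at the origin on a cart in front of the work surface, level with it; the furniture and walls round the work are solid. World frame = base frame: x ahead of the robot, y to its left, z up, the work surface at z = 0. Lengths are in m, angles in rad, forces in N, time in s.
With the tool pointing down it reaches from about 0.35 to 0.775 m from the base axis. Payload 5.5 kg.
Tool frame: the origin (TCP) lies midway between the tips of the shut fingers; the grasp point (between the pads) lies 19 mm behind it; z points along the fingers, y is the line along which they close (so a half turn about z gives the same grasp; the last joint's range is limited). The gripper opens to 85 mm and grips with 20 to 120 N. Pads are 22 mm wide; open, the fingers measure 114 mm over their backs; the gripper's body (76 mm by 85 mm) begins 54 mm behind the grasp point. The pads swing forward as they close: fully open they stand 13 mm farther back than shut.
Start: joints at [-1.478, 0.313, 0.046, 1.304, 0, 1.431], TCP at [0.133, -0.56, 0.194] pointing down, gripper open.
Joint ranges: [-2.76, 2.76], [-0.86, 1.69], [-1.03, 1.26], [-2.2, 2.34], [-1.47, 1.5], [-3.14, 3.14]. Speed limits (rad/s): [2.57, 2.57, 3.14, 3.14, 3.14, 3.14].

### API

Orientations are given as a unit quaternion [w, x, y, z].
In Python, from workcell import env gives the robot as it stands.
- The arm moves only by the tool move_arm, never from a script. Its argument "targets" is a list of rows, each a list of 3 entries, a list of its own where there are three numbers: the shift along the tool's x, y, z in mm, then the turn, a rotation vector about the tool's x, y, z in units of 10 degrees (1.0 is 10 degrees), then the closure, from -1 (fully open) to 1 (shut). In form: [[[dx, dy, dz], [ax, ay, az], gripper], ...]. A call has 1 to 5 rows; each row is the pose to reach, as a shift and turn from the pose commanded when the call began, along the tool's axes at that moment; what a row does not reach only later rows make up. A row lasts 1/8 s, in which the tool goes at most 62.5 mm and 10.7 degrees, less where a joint would pass 70% of its speed; a pose out of reach is approached as far as the arm can. A call with a gripper value outside its range is refused whole. The fingers move at their own pace and stop on an object; "squeeze" is the grip in N (left out, the last holds). Time passes only in rows, so rows that repeat a pose let the fingers close. It gives the time, the measured TCP pose, the force, the opening and the grip force at its end, in the units of the state.
- env.get_state(): the state, without advancing time (a new reading comes with each control period).
- env.read_camera(name): name is "side" or "top" or "wrist"; returns a dict with "pixels" (384x512x3 uint8, red, green, blue), "fovy" (degrees; the focal length in pixels is half the picture's height over the tangent of half this angle, whatever the lens; pixels are square), "cx", "cy" (the principal point, pixels), "extrinsics" (4x4, takes a point from world to camera coordinates); the wrist camera has in their place "mount" (4x4, takes a point from camera to tool coordinates, whose origin is the TCP and whose axes are the flange's). Camera axes: x right, y up, looking along -z (the intrinsics and any distortion apply to the point x, -y, -z); pixel columns grow to the right and rows downward; lengths in m; the calibration is good to about 2 mm. A picture is of the moment at which its call begins: read the wrist's pose just before it. There is no depth.
- env.hand_in(): hands the job in; it is judged then, once.
Trained networks look in a picture, given as the dict that the camera call returned (one of the last four; its "shot" number tells which), for a name from the list of things; names that differ only in an ending like _2 or _b are one class to them, and where a whole thing is asked for, a point or a joint stands for the part that bears it (a point fixed in the world has none). Each returns a list of dicts, best first, with "confidence" (0 to 1); they miss things now and then, are a little off and sometimes report something else, mostly with a low value. They report only what shows in the picture. A call takes as long as a camera call.
- env.spot_in(thing, picture): "centre" ([x, y, z] in m, in world coordinates, good to about 4 mm: the middle of the surface that is visible of it).
- env.regions_of(thing, picture): "mask" (384x512 bool, what is visible of it).
- env.landmark_of(thing, picture): "centre" ([x, y, z] in m, in world coordinates, good to about 4 mm: a listed point, or the origin of a listed thing).
The state is a dict: "clock": time; "joint_pos": joint angles; "qvel": joint speeds; "tau": joint torques, N m; "tcp_pos": TCP position; "orientation": TCP orientation; "wrist_force": force on the tool from outside, world axes, zero at the start; "ft_torque": the same for the moment, N m; "finger_gap": finger opening in m; "grip_force": force on a finger pad.
Only numpy, scipy, OpenCV 4.12 (cv2) and the standard library are available. Lean on these libraries where they do the work, as an engineer would, in place of code of your own. Each camera call takes 0.05 s, during which the arm holds its last target. There are 200 camera calls.

## Working session

There is one attempt and no reset: what is moved stays moved. The work goes in short steps, Python scripts to look and compute and a tool call to move; the robot and the scene stay as the last step left them, time stands still between calls to the robot, and variables do not carry over. Pictures are saved under pics/ and viewed, at most 10 in all, crops included, and the job is handed in when it is done.

Besides the shell and the picture viewer there is one more tool, called after "Call:" in YAML: its name, and indented under it one key for each argument. move_arm: Moves the arm, as the interface text tells. Its arguments: {"type":"object","properties":{"targets":{"type":"array","items":{"type":"array"}},"squeeze":{"type":"number"}},"required":["targets"]}

```bash
mkdir -p pics; ls; cat > h.py <<'E'
import numpy as np, cv2
from scipy.spatial.transform import Rotation as R
from workcell import env
def st():
    s=env.get_state(); q=s['orientation']; s['R']=R.from_quat([q[1],q[2],q[3],q[0]]); return s
def togo(p,Rt=None):
    s=st(); d=s['R'].inv().apply(np.array(p)-s['tcp_pos'])*1000
    o=[d.round(1)]
    if Rt is not None: o.append(((s['R'].inv()*Rt).as_rotvec()/np.radians(10)).round(3))
    return o
E
python3 - <<'E'
from h import *
s=st(); print({k:v for k,v in s.items() if k!='R'}); print(s['R'].as_matrix().round(3))
ims=[]
for c in ('side','top'):
    p=env.read_camera(c); ims.append(p['pixels'])
    print(c,[k for k in p if k!='pixels'],p['fovy'],p['cx'],p['cy'],np.array(p['extrinsics']).round(3).tolist())
    for t in ('dock','pedal_pad','pedal_axle','tab','tab_corner','far_corner','tray','scanner','pc_tower','vial_1','beaker','cap','luer_0'):
        print(t,[(np.round(d['centre'],3).tolist(),round(d['confidence'],2)) for d in env.landmark_of(t,p)[:3]])
cv2.imwrite('pics/a.png',np.vstack(ims)[:,:,::-1][:768:1]) if 0 else [cv2.imwrite(f'pics/{n}.png',i[:,:,::-1]) for n,i in zip(('side','top'),ims)]
E
```

```text
pics
{'clock': 0.0, 'joint_pos': array([-1.47763485e+00,  3.14052494e-01,  4.49775570e-02,  1.30358343e+00,
        1.63970220e-05,  1.43120998e+00]), 'qvel': array([ 0.00038236,  0.0011198 , -0.0002145 ,  0.00049317,  0.00027612,
       -0.00013064]), 'tau': array([ 6.06305348e-04, -4.80626249e+01,  2.98534942e+01,  1.94991357e-02,
       -2.04805910e-04,  6.90785669e-06]), 'tcp_pos': array([ 0.13257485, -0.55891884,  0.19287871]), 'orientation': array([-9.30580342e-04,  9.93235766e-01,  1.16111357e-01,  2.98056336e-05]), 'wrist_force': array([ 0.47356867, -0.64938235, -0.41632234]), 'ft_torque': array([-0.01213257, -0.01580165, -0.00019189]), 'grip_force': 0.0, 'finger_gap': 0.08518298455698398}
[[ 0.973  0.231 -0.   ]
 [ 0.231 -0.973  0.002]
 [ 0.    -0.002 -1.   ]]
side ['fovy', 'cx', 'cy', 'extrinsics', 'shot'] 54.60005742985604 260.3114528926226 192.55645225549628 [[0.508, -0.861, -0.01, -0.398], [0.739, 0.43, 0.519, -0.439], [-0.443, -0.272, 0.854, -0.684], [0.0, 0.0, 0.0, 1.0]]
dock [([0.623, -0.019, -0.0], 0.77)]
pedal_pad [([0.448, -0.001, 0.07], 0.71), ([0.559, -0.145, 0.0
[... 750 characters left out ...]
, -0.029, 0.175, -0.578], [-0.176, -0.036, 0.984, -0.858], [0.0, 0.0, 0.0, 1.0]]
dock []
pedal_pad [([0.451, -0.001, 0.07], 0.61)]
pedal_axle []
tab [([0.548, 0.026, 0.066], 0.71), ([0.559, -0.265, -0.004], 0.49)]
tab_corner [([0.554, 0.046, 0.054], 0.59), ([0.435, -0.129, 0.003], 0.23)]
far_corner [([0.688, -0.082, 0.056], 0.82)]
tray [([0.624, -0.017, 0.031], 0.68), ([0.456, -0.0, 0.069], 0.63)]
scanner [([0.56, -0.262, -0.006], 0.57)]
pc_tower []
vial_1 [([0.606, -0.156, 0.004], 0.69), ([0.56, -0.142, -0.002], 0.58)]
beaker [([0.8, -0.02, 0.003], 0.65)]
cap [([0.55, 0.023, 0.062], 0.74), ([0.435, -0.128, 0.002], 0.46)]
luer_0 [([0.51, -0.123, 0.004], 0.58), ([0.485, -0.13, -0.002], 0.39)]
```

View pics/side.png

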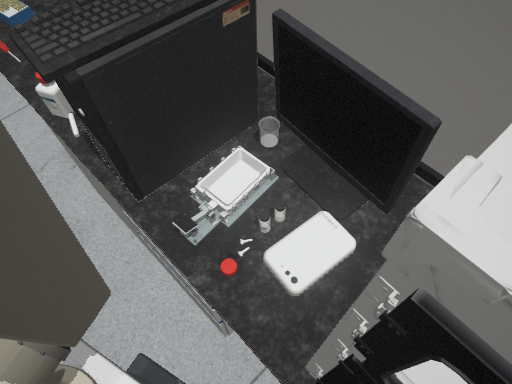

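View pics/top.png

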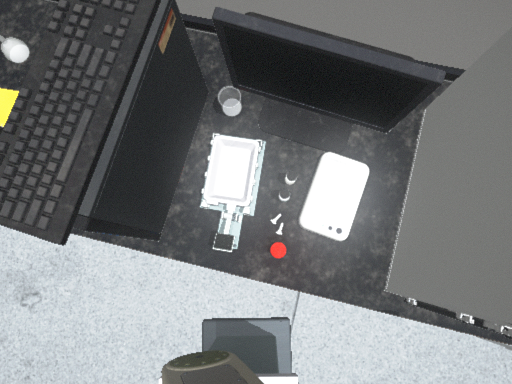

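The pictures show the pad at (224,241) in top and (187,225) in side. The tray is at (235,170) in top, the scanner at (335,195), and the tower face is just left of the dock. I'll check the obstacle positions before moving.

```bash
cat >> h.py <<'E'
def ray(p,u,v,z,T=None):
    f=192/np.tan(np.radians(p['fovy'])/2)
    d=np.array([(u-p['cx'])/f,-(v-p['cy'])/f,-1.])
    if T is None: T=np.linalg.inv(p['extrinsics'])
    w=T[:3,:3]@d; o=T[:3,3]; return (o+w*(z-o[2])/w[2]).round(3)
def wT(p,s):
    M=np.eye(4); M[:3,:3]=s['R'].as_matrix(); M[:3,3]=s['tcp_pos']; return M@np.array(p['mount'])
E
python3 - <<'E'
from h import *
p=env.read_camera('top')
for n,u,v,zs in [('towerbottomfront',160,240,[0]),('towerbottom2',205,95,[0]),('towertopfront',65,242,[.397]),('towertop2',80,230,[0,.397]),('cabcorner',388,290,[0,.1,.2,.4]),('cabright',500,338,[0,.1,.2,.4]),('cabtopleft',420,85,[0,.2]),('scan a',332,152,[.031]),('scan b',342,240,[.031]),('scan l',300,215,[.031]),('scan r',369,175,[.031])]:
    print(n,[ray(p,u,v,z).tolist() for z in zs])
s=st()
th=np.radians(-10.); y=[np.cos(th),np.sin(th),0]; x=[-np.sin(th),np.cos(th),0]
Rt=R.from_matrix(np.array([x,y,[0,0,-1]]).T); print(np.linalg.det(Rt.as_matrix()),togo([.45,-.001,.2],Rt), togo([.32,-.3,.25],Rt))
E
```

```text
towerbottomfront [[0.464, 0.16, 0.0]]
towerbottom2 [[0.834, 0.05, 0.0]]
towertopfront [[0.445, 0.186, 0.397]]
towertop2 [[0.493, 0.36, 0.0], [0.461, 0.165, 0.397]]
cabcorner [[0.336, -0.378, 0.0], [0.344, -0.349, 0.1], [0.353, -0.319, 0.2], [0.37, -0.261, 0.4]]
cabright [[0.226, -0.618, 0.0], [0.246, -0.564, 0.1], [0.267, -0.509, 0.2], [0.307, -0.399, 0.4]]
cabtopleft [[0.839, -0.5, 0.0], [0.75, -0.415, 0.2]]
scan a [[0.663, -0.262, 0.031]]
scan b [[0.452, -0.273, 0.031]]
scan l [[0.513, -0.179, 0.031]]
scan r [[0.604, -0.346, 0.031]]
1.0000000000000002 [array([ 437.6, -470.2,   -6.2]), array([ 0.   ,  0.   , -6.666])] [array([ 242.2, -209.3,  -56.2]), array([ 0.   ,  0.   , -6.666])]
```

Call:
move_arm:
  targets:
    - [[26,-45,-10],[0,0,-0.5],1]
    - [[52,-90,-15],[0,0,-1.2],1]
    - [[76,-136,-20],[0,0,-2],1]
    - [[102,-181,-20],[0,0,-2.8],1]
    - [[130,-235,-20],[0,0,-3.7],1]
  squeeze: 60

```text
clock: 2.08
tcp_pos: [0.2053, -0.2997, 0.214]
orientation: [0.001, 0.904, 0.427, 0.0]
wrist_force: [0.4, 0.6, 1.1]
finger_gap: -0.0002
grip_force: 0.0
```

```bash
python3 - <<'E'
from h import *
s=st(); print(s['tcp_pos'],s['joint_pos'],s['wrist_force'])
th=np.radians(-10.); Rt=R.from_matrix(np.array([[-np.sin(th),np.cos(th),0],[np.cos(th),np.sin(th),0],[0,0,-1]]).T)
for q in ([.3,-.2,.22],[.36,-.1,.22],[.43,0,.22]): print(togo(q,Rt))
E
```

```text
[ 0.20525672 -0.29974952  0.21396395] [-1.19265302e+00 -1.07426911e-01 -3.79641038e-01  1.29737715e+00
  2.64977420e-04  1.06625872e+00] [0.39076229 0.6375205  1.08739448]
[array([137.2,   9.8,  -6.1]), array([ 0.006,  0.004, -2.943])]
[array([252.6,  -7.3,  -6.1]), array([ 0.006,  0.004, -2.943])]
[array([374.3, -16.8,  -6.2]), array([ 0.006,  0.004, -2.943])]
```

Call:
move_arm:
  targets:
    - [[60,4,-6],[0,0,-0.8],1]
    - [[120,8,-6],[0,0,-1.5],1]
    - [[180,2,-6],[0,0,-2.2],1]
    - [[240,-6,-6],[0,0,-2.9],1]
    - [[300,-11,-6],[0,0,-2.9],1]

```text
clock: 2.7
tcp_pos: [0.3888, -0.0611, 0.2202]
orientation: [0.001, 0.769, 0.639, 0.0]
wrist_force: [0.4, -1.2, 0.1]
finger_gap: 0.0
grip_force: 0.0
```

```bash
cat >> h.py <<'E'
def Rd(deg):
    th=np.radians(deg); return R.from_matrix(np.array([[-np.sin(th),np.cos(th),0],[np.cos(th),np.sin(th),0],[0,0,-1]]).T)
def look(c,names,png=None):
    s=st(); p=env.read_camera(c)
    if png: cv2.imwrite(f'pics/{png}.png',p['pixels'][:,:,::-1])
    for t in names: print(c,t,[(np.round(d['centre'],4).tolist(),round(d['confidence'],2)) for d in env.landmark_of(t,p)[:2]])
    return s,p
E
python3 - <<'E'
from h import *
s,p=look('wrist',['pedal_pad','pedal_axle','tab','tab_corner','far_corner','dock','tray'],'w1')
print(s['tcp_pos'],s['joint_pos'],s['wrist_force'],s['clock'])
print(np.array(p['mount']).round(3).tolist(),p['fovy'])
print(togo([.449,-.001,.1],Rd(-10)))
E
```

```text
wrist pedal_pad [([0.4553, -0.0007, 0.072], 0.7)]
wrist pedal_axle [([0.5169, -0.0146, 0.045], 0.64), ([0.542, 0.0234, 0.0601], 0.26)]
wrist tab [([0.5425, 0.0224, 0.0607], 0.59)]
wrist tab_corner [([0.5589, 0.0445, 0.053], 0.74)]
wrist far_corner [([0.6863, -0.0812, 0.0542], 0.61)]
wrist dock []
wrist tray [([0.6233, -0.0214, 0.025], 0.8)]
[ 0.3888317  -0.06107706  0.22021657] [-3.60235314e-01 -4.86820356e-02 -3.11429967e-01  1.30648404e+00
 -2.83524183e-04  1.39552867e+00] [ 0.38942627 -1.19850513  0.1322063 ] 2.7
[[0.001, 0.954, 0.301, 0.077], [1.0, -0.001, -0.0, -0.0], [-0.0, 0.301, -0.954, -0.179], [0.0, 0.0, 0.0, 1.0]] 69.86681333203917
[array([ 73.6,  48.6, 119.8]), array([-0.   ,  0.002, -0.083])]
```

View pics/w1.png

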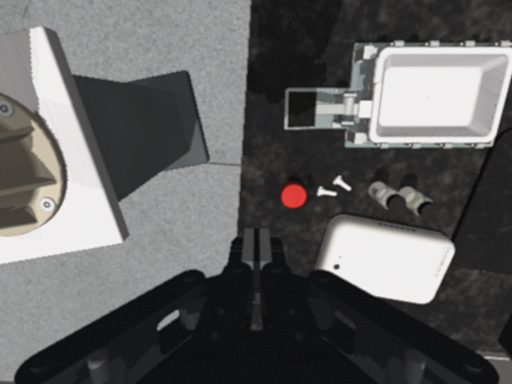

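The wrist view shows the pad at (301,108), the tab end at about (366,108) and the tray axis horizontal. That fits a dock yaw of about -10°. Next I go above the pad and then press.

Call:
move_arm:
  targets:
    - [[37,24,40],[0,0,0],1]
    - [[73,49,80],[0,0,0],1]
    - [[73,49,125],[0,0,0],1]
    - [[73,49,135],[0,0,0],1]
    - [[73,49,145],[0,0,0],1]

```text
clock: 3.72
tcp_pos: [0.4499, -0.0016, 0.0753]
orientation: [0.0, 0.771, 0.637, 0.0]
wrist_force: [-0.2, -0.7, 0.3]
finger_gap: 0.0001
grip_force: 0.0
```

Call:
move_arm:
  targets:
    - [[0,0,8],[0,0,0],1]
    - [[0,0,16],[0,0,0],1]
    - [[0,0,24],[0,0,0],1]
    - [[0,0,30],[0,0,0],1]
    - [[0,0,30],[0,0,0],1]

```text
clock: 4.35
tcp_pos: [0.4492, -0.0001, 0.0443]
orientation: [-0.0, 0.77, 0.638, -0.0]
wrist_force: [0.1, 0.5, -0.1]
finger_gap: -0.0003
grip_force: 0.0
```

```bash
python3 - <<'E'
from h import *
for c in('wrist','side','top'):
    s,p=look(c,['pedal_pad','pedal_axle'])
    a=p['pixels']; 
    if c=='side': a=cv2.resize(a[150:270,140:300],None,fx=4,fy=4)
    elif c=='top': a=cv2.resize(a[120:270,180:300],None,fx=4,fy=4)
    cv2.imwrite(f'pics/{c}2.png',a[:,:,::-1])
print(s['tcp_pos'],s['wrist_force'])
E
```

```text
wrist pedal_pad [([0.4568, -0.0026, 0.0746], 0.9)]
wrist pedal_axle [([0.5108, -0.0181, 0.0473], 0.56)]
side pedal_pad [([0.4504, -0.0004, 0.0726], 0.7), ([0.487, -0.1317, -0.0002], 0.49)]
side pedal_axle [([0.5133, -0.0157, 0.0424], 0.84)]
top pedal_pad [([0.5581, -0.138, -0.0051], 0.55)]
top pedal_axle []
[ 4.49828706e-01 -2.60790221e-04  4.49958811e-02] [ 0.27388539 -0.02217515  0.44720562]
```

View pics/side2.png

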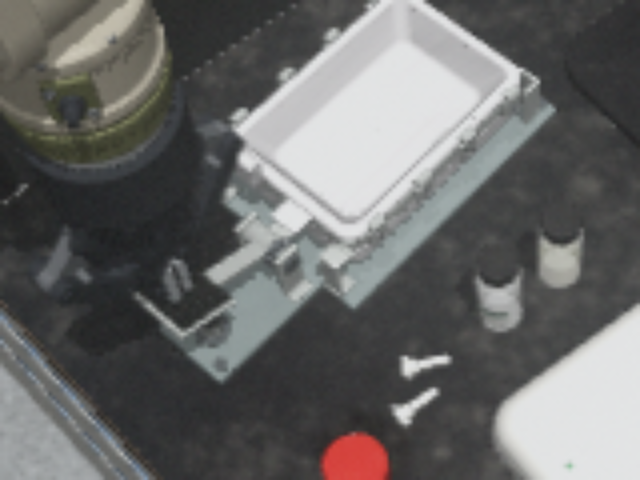

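View pics/wrist2.png

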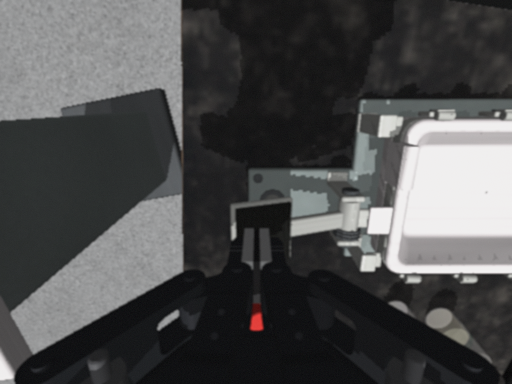

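```bash
cat >> h.py <<'E'
def proj(p,X,T=None):
    f=192/np.tan(np.radians(p['fovy'])/2)
    E=np.array(p['extrinsics']) if T is None else np.linalg.inv(T)
    c=E@np.r_[X,1]; return np.array([p['cx']+f*c[0]/-c[2],p['cy']-f*c[1]/-c[2]]).round(1)
E
python3 - <<'E'
from h import *
s=st(); p=env.read_camera('side'); w=env.read_camera('wrist'); T=wT(w,s)
for z in (.045,.06,.071,.08):
    X=np.r_[s['tcp_pos'][:2],z]; print(z,(proj(p,X)-[140,150])*4,proj(w,X,T))
print('pad model',[ (proj(p,X)-[140,150])*4 for X in ([.457,-.004,.071],[.451,-.003,.039])],[proj(w,X,T) for X in ([.457,-.004,.071],[.451,-.003,.039])])
for n in('pedal','pedal_pad'):
    for c in (p,w):
        r=env.regions_of(n,c)
        for d in r[:2]:
            y,x=np.nonzero(d['mask']); print(n,d['confidence'],x.min(),x.max(),y.min(),y.max(),x.mean().round(),y.mean().round())
E
```

```text
0.045 [183.2 316.8] [256.3 217.8]
0.06 [178.4 305.2] [256.3 227. ]
0.071 [174.4 296.4] [256.3 234.7]
0.08 [171.6 288.8] [256.3 241.7]
pad model [array([188. , 289.2]), array([190. , 321.6])] [array([268.9, 238.1]), array([258.6, 217.7])]
pedal 0.76 175 212 205 234 194.0 220.0
pedal 0.9 230 367 196 257 296.0 219.0
pedal_pad 0.8 175 212 206 234 194.0 220.0
pedal_pad 0.38 174 278 168 245 220.0 213.0
pedal_pad 0.94 230 367 197 256 296.0 219.0
```

```bash
python3 - <<'E'
from h import *
a=cv2.imread('pics/side.png'); p=env.read_camera('side')['pixels'][:,:,::-1]; s=st(); w=env.read_camera('wrist')['pixels'][:,:,::-1]
t=cv2.imread('pics/w1.png')
f=lambda i,y,x,h,v:cv2.convertScaleAbs(cv2.resize(i[y:y+v,x:x+h],(400,300),interpolation=cv2.INTER_CUBIC),alpha=1.8,beta=20)
cv2.imwrite('pics/cmp.png',np.vstack([np.hstack([f(a,195,165,60,45),f(p,195,165,60,45)]),np.hstack([f(t,80,275,80,60),f(w,180,210,160,120)])]))
print(s['tcp_pos'],s['wrist_force'],s['clock'])
E
```

```text
[ 4.49581940e-01 -2.69813175e-04  4.47576092e-02] [-0.02309559 -0.09900567 -0.29412512] 5.15
```

View pics/cmp.png

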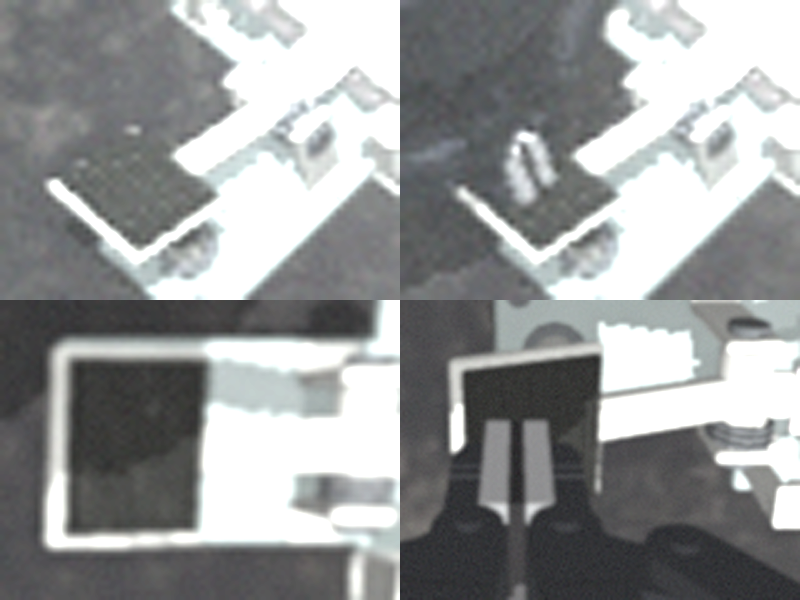

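The pad has not moved and there is no force, and the visible fingertips end near the grasp point. I'll continue down in small steps and watch the force.

Call:
move_arm:
  targets:
    - [[0,0,2],[0,0,0],1]
    - [[0,0,4],[0,0,0],1]
    - [[0,0,6],[0,0,0],1]
    - [[0,0,8],[0,0,0],1]
    - [[0,0,8],[0,0,0],1]

```text
clock: 5.82
tcp_pos: [0.4496, -0.0003, 0.0368]
orientation: [0.0, 0.77, 0.638, -0.0]
wrist_force: [-0.4, -0.1, 2.8]
finger_gap: -0.0
grip_force: 1.0
```

```bash
python3 - <<'E'
from h import *
s=st(); w=env.read_camera('wrist')['pixels'][:,:,::-1]; p=env.read_camera('side')['pixels'][:,:,::-1]
f=lambda i,y,x,h,v:cv2.convertScaleAbs(cv2.resize(i[y:y+v,x:x+h],(400,300),interpolation=cv2.INTER_CUBIC),alpha=2.5,beta=10)
cv2.imwrite('pics/cmp2.png',np.hstack([f(p,195,165,60,45),f(w,180,210,100,75)]))
print(s['tcp_pos'],s['wrist_force'],s['clock'])
E
```

```text
[ 4.49583283e-01 -2.51583260e-04  3.67619269e-02] [-0.44798766 -0.11207271  2.78801764] 5.825
```

View pics/cmp2.png

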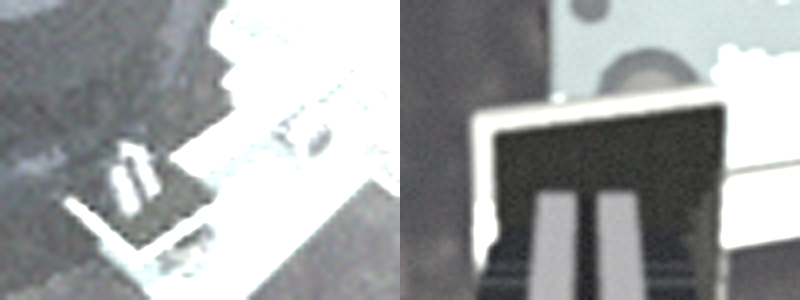

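Contact now: 2.8 N at TCP z = 0.037, so the real tips sit well behind the nominal TCP. I continue pressing to the stop.

Call:
move_arm:
  targets:
    - [[0,0,3],[0,0,0],1]
    - [[0,0,6],[0,0,0],1]
    - [[0,0,9],[0,0,0],1]
    - [[0,0,12],[0,0,0],1]
    - [[0,0,12],[0,0,0],1]

```text
clock: 6.55
tcp_pos: [0.4493, -0.0002, 0.0245]
orientation: [-0.0, 0.77, 0.638, -0.0]
wrist_force: [-1.6, 0.5, 3.2]
finger_gap: -0.0002
grip_force: 1.7
```

Call:
move_arm:
  targets:
    - [[0,0,3],[0,0,0],1]
    - [[0,0,6],[0,0,0],1]
    - [[0,0,9],[0,0,0],1]
    - [[0,0,9],[0,0,0],1]

```text
clock: 7.05
tcp_pos: [0.4487, -0.0, 0.0153]
orientation: [-0.001, 0.77, 0.638, -0.001]
wrist_force: [-4.3, 1.0, 4.2]
finger_gap: -0.0001
grip_force: 2.2
```

```bash
python3 - <<'E'
from h import *
s,p=look('side',['pedal_pad','tab','tab_corner']); p=p['pixels'][:,:,::-1]
s,w=look('wrist',['pedal_pad','tab','tab_corner']);w=w['pixels'][:,:,::-1]
f=lambda i,y,x,h,v:cv2.convertScaleAbs(cv2.resize(i[y:y+v,x:x+h],(400,300),interpolation=cv2.INTER_CUBIC),alpha=1.8,beta=10)
cv2.imwrite('pics/cmp3.png',np.hstack([f(p,185,165,80,60),f(w,150,200,200,150)]))
E
```

```text
side pedal_pad [([0.4408, -0.0005, 0.0546], 0.58)]
side tab [([0.5441, 0.0235, 0.0695], 0.68)]
side tab_corner [([0.5584, 0.0457, 0.0548], 0.85), ([0.5595, -0.2641, 0.0023], 0.37)]
wrist pedal_pad [([0.4507, -0.0018, 0.0571], 0.74)]
wrist tab [([0.5449, 0.0267, 0.0674], 0.83)]
wrist tab_corner [([0.5569, 0.0464, 0.0561], 0.69)]
```

View pics/cmp3.png

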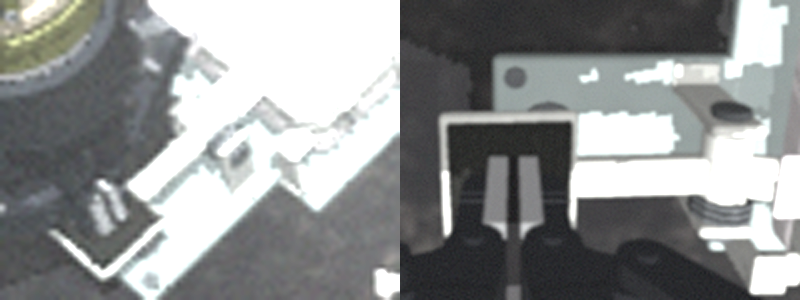

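Call:
move_arm:
  targets:
    - [[0,-2,3],[0,0,0],1]
    - [[0,-3,6],[0,0,0],1]
    - [[0,-4,9],[0,0,0],1]
    - [[0,-5,12],[0,0,0],1]
    - [[0,-5,12],[0,0,0],1]

```text
clock: 8.07
tcp_pos: [0.4487, -0.0001, 0.005]
orientation: [0.003, 0.77, 0.638, 0.002]
wrist_force: [2.1, 0.2, 5.3]
finger_gap: 0.0
grip_force: 2.6
```

Call:
move_arm:
  targets:
    - [[0,0,2],[0,0,0],1]
    - [[0,0,4],[0,0,0],1]
    - [[0,0,6],[0,0,0],1]
    - [[0,0,6],[0,0,0],1]

```text
clock: 8.57
tcp_pos: [0.4493, -0.0002, 0.0015]
orientation: [0.003, 0.77, 0.638, 0.003]
wrist_force: [-5.9, 0.4, 29.1]
finger_gap: 0.0002
grip_force: 15.0
```

```bash
python3 - <<'E'
from h import *
look('side',['pedal_pad','tab','tab_corner','far_corner'])
look('wrist',['pedal_pad','tab','tab_corner','far_corner']); s=st();print(s['tcp_pos'],s['wrist_force'])
E
```

```text
side pedal_pad [([0.443, -0.002, 0.0382], 0.8), ([0.7966, -0.0204, 0.0014], 0.66)]
side tab [([0.5439, 0.0234, 0.0704], 0.85)]
side tab_corner [([0.5567, 0.0454, 0.0589], 0.71)]
side far_corner [([0.6869, -0.084, 0.0474], 0.66)]
wrist pedal_pad [([0.451, -0.0022, 0.0405], 0.79)]
wrist tab [([0.5436, 0.0244, 0.0693], 0.88), ([0.6048, -0.1606, -0.0019], 0.25)]
wrist tab_corner [([0.5563, 0.0447, 0.0604], 0.92)]
wrist far_corner [([0.5115, -0.0152, 0.0469], 0.63)]
[ 4.49306215e-01 -2.03924003e-04  1.46685786e-03] [-4.78980831  0.29265397 28.9103369 ]
```

The pedal is at its stop: pad z ≈ 0.039, and the tab corner has risen about 7 mm. I release and go up.

Call:
move_arm:
  targets:
    - [[0,0,-15],[0,0,0],1]
    - [[0,0,-40],[0,0,0],1]
    - [[0,0,-90],[0,0,0],1]
    - [[0,0,-130],[0,0,0],1]
    - [[0,0,-130],[0,0,0],0.3]

```text
clock: 9.7
tcp_pos: [0.4483, 0.0, 0.1309]
orientation: [0.003, 0.77, 0.638, 0.003]
wrist_force: [0.6, -0.0, -0.3]
finger_gap: 0.017
grip_force: 0.0
```

```bash
python3 - <<'E'
from h import *
s=st(); p=env.read_camera('wrist')
M=np.eye(4); M[:3,:3]=R.from_quat([.769,.639,0,.001]).as_matrix(); M[:3,3]=[.3888,-.0611,.2202]
for dz in (-.035,0,.035):
    M[2,3]=.2202+dz; print(dz,ray(p,300.5,108.5,.071,M@np.array(p['mount'])),ray(p,293.5,195,.018,M@np.array(p['mount'])))
t=env.read_camera('top'); c=env.read_camera('side')
r=env.regions_of('cap',c)[0]; y,x=np.nonzero(r['mask']); print('cap side',ray(c,x.mean(),y.mean(),.014),r['confidence'])
look('wrist',['tab','tab_corner','far_corner'],'w4');look('side',['tab','pedal_pad'])
s=st(); print(s['tcp_pos'],s['finger_gap'],s['clock'],togo([.545,.0245,.14],Rd(-10)))
E
```

```text
-0.035 [0.447 0.001 0.071] [ 0.431 -0.109  0.018]
0 [ 0.452 -0.     0.071] [ 0.433 -0.122  0.018]
0.035 [ 0.457 -0.002  0.071] [ 0.436 -0.134  0.018]
cap side [ 0.432 -0.125  0.014] 0.48
wrist tab [([0.542, 0.0249, 0.066], 0.77)]
wrist tab_corner [([0.5576, 0.0465, 0.0579], 0.73), ([0.6854, -0.0819, 0.0524], 0.65)]
wrist far_corner [([0.6839, -0.0807, 0.0512], 0.83)]
side tab [([0.5451, 0.0219, 0.0728], 0.61), ([0.4491, 0.002, 0.0712], 0.3)]
side pedal_pad [([0.4501, 0.001, 0.0704], 0.94)]
[0.44440871 0.00072    0.1272713 ] 0.029996390447233144 10.25 [array([ 42. ,  94.4, -12.8]), array([-0.005,  0.   , -0.066])]
```

View pics/w4.png

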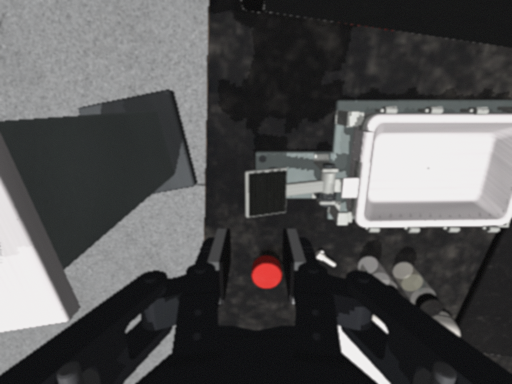

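The wrist view shows the tips at (222,230) and (292,230), the tray front edge at about column 362, and the pedal back at rest with its pad at (266,193). Next I go above the tab.

Call:
move_arm:
  targets:
    - [[20,47,-10],[0,0,0],0.3]
    - [[42,94,-13],[0.25,0,-0.07],0.3]
    - [[42,94,30],[0.25,0,-0.07],0.3]
    - [[42,94,30],[0.25,0,-0.07],0.3]

```text
clock: 10.75
tcp_pos: [0.5421, 0.025, 0.0943]
orientation: [-0.02, 0.765, 0.643, -0.017]
wrist_force: [-0.9, 0.7, -0.1]
finger_gap: 0.0298
grip_force: 0.0
```

```bash
python3 - <<'E'
from h import *
s,p=look('wrist',['tab','tab_corner','far_corner']); T=wT(p,s)
print(s['tcp_pos'],s['finger_gap'],s['joint_pos'],s['wrist_force'])
c=np.array([.5445,.0242,0]);ex=np.array([.985,-.174,0]);ey=np.array([.174,.985,0])
im=cv2.resize(p['pixels'][:,:,::-1],None,fx=1.5,fy=1.5)
for z in (.059,.078):
    q=[proj(p,c+ex*a*.0045+ey*b*.013+[0,0,z],T) for a,b in((-1,-1),(1,-1),(1,1),(-1,1))]; print(z,q)
    cv2.polylines(im,[np.int32(np.array(q)*1.5)],True,(0,0,255) if z<.07 else (0,255,0),1)
cv2.imwrite('pics/w5.png',im)
E
```

```text
wrist tab [([0.5429, 0.0245, 0.0692], 0.62)]
wrist tab_corner [([0.5594, 0.0473, 0.057], 0.69)]
wrist far_corner [([0.6858, -0.0824, 0.0529], 0.63), ([0.5422, 0.0247, 0.0653], 0.56)]
[0.54205605 0.0249975  0.09430321] 0.02979929589714148 [-0.10385579  0.34583679 -0.15831856  1.11817847  0.00313095  1.6403924 ] [-0.9301423   0.69838351 -0.08905732]
0.059 [array([256. , 215.7]), array([266.7, 215.9]), array([267.1, 186.3]), array([256.1, 186.1])]
0.078 [array([254.7, 225.2]), array([266.3, 225.5]), array([266.8, 193.7]), array([254.8, 193.5])]
```

View pics/w5.png

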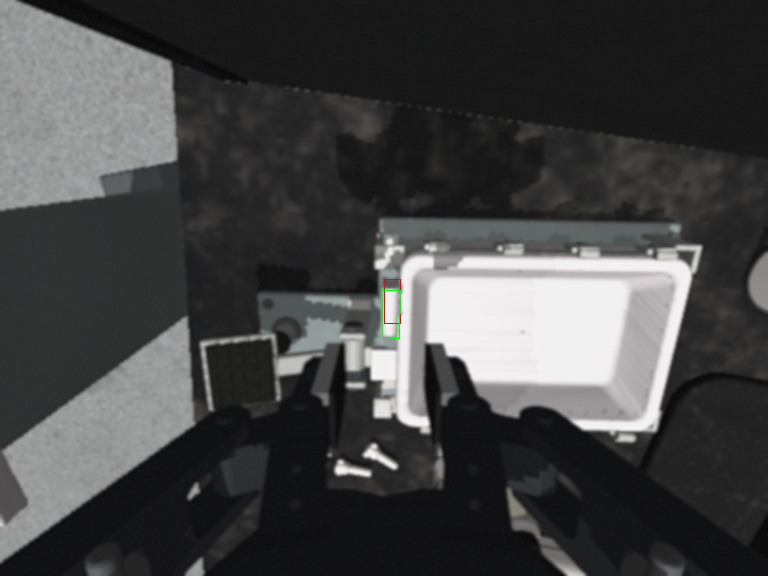

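The green outline sits on the tab at (391,312) in the 1.5x picture, midway between the fingers. I descend with a force check.

Call:
move_arm:
  targets:
    - [[0,3,20],[0,0,0],0.3]
    - [[0,4,40],[0,0,0],0.3]
    - [[0,4,50],[0,0,0],0.3]
    - [[0,5,58],[0,0,0],0.3]
    - [[0,5,58],[0,0,0],0.3]

```text
clock: 11.58
tcp_pos: [0.5472, 0.0241, 0.0398]
orientation: [-0.017, 0.766, 0.643, -0.014]
wrist_force: [-0.3, -0.3, 0.2]
finger_gap: 0.0296
grip_force: 0.0
```

Call:
move_arm:
  targets:
    - [[0,0,3],[0,0,0],0.3]
    - [[0,0,6],[0,0,0],0.3]
    - [[0,0,6],[0,0,0],0.3]

```text
clock: 11.95
tcp_pos: [0.5469, 0.0242, 0.0335]
orientation: [-0.017, 0.766, 0.643, -0.014]
wrist_force: [0.6, -0.1, 0.7]
finger_gap: 0.0306
grip_force: 0.0
```

Call:
move_arm:
  targets:
    - [[0,-1,2],[0,0,0],0.3]
    - [[0,-1,5],[0,0,0],0.3]
    - [[0,-1,5],[0,0,0],0.3]

```text
clock: 12.32
tcp_pos: [0.5455, 0.0244, 0.0283]
orientation: [-0.017, 0.766, 0.643, -0.014]
wrist_force: [0.0, -0.0, -0.1]
finger_gap: 0.0297
grip_force: 0.0
```

Call:
move_arm:
  targets:
    - [[0,0,1],[0,0,0],0.3]
    - [[0,0,3],[0,0,0],0.3]
    - [[0,0,3],[0,0,0],0.3]

```text
clock: 12.7
tcp_pos: [0.5455, 0.0244, 0.0255]
orientation: [-0.017, 0.766, 0.643, -0.014]
wrist_force: [-0.4, -0.5, -0.7]
finger_gap: 0.0297
grip_force: 0.0
```

Call:
move_arm:
  targets:
    - [[0,0,-1],[0,0,0],0.7]
    - [[0,0,-1],[0,0,0],1]
    - [[0,0,-1],[0,0,0],1]
    - [[0,0,-1],[0,0,0],1]
    - [[0,0,-1],[0,0,0],1]
  squeeze: 70

```text
clock: 13.32
tcp_pos: [0.545, 0.0245, 0.0264]
orientation: [-0.017, 0.766, 0.643, -0.014]
wrist_force: [-4.0, -1.0, 0.1]
finger_gap: 0.0069
grip_force: 70.0
```

```bash
python3 - <<'E'
from h import *
s,p=look('side',['tab','tab_corner','far_corner'])
print(s['tcp_pos'],s['finger_gap'],s['grip_force'],s['wrist_force'],s['ft_torque'])
# peel plan: rotate about far rim line (dock y axis) 
ex=R.from_euler('z',-10,degrees=True).apply([1,0,0]); ey=R.from_euler('z',-10,degrees=True).apply([0,1,0])
piv=np.array([.6227,-.0187,.049])+ex*.078; r=s['tcp_pos']-piv
for a in (.08,.16,.24,.32,.40,.48):
    rot=R.from_rotvec(ey*a); d=rot.apply(r)-r
    print(a,(s['R'].inv().apply(d)*1000).round(1),((s['R'].inv()*rot*s['R']).as_rotvec()/np.radians(10)).round(2))
E
```

```text
side tab [([0.5475, 0.0192, 0.0692], 0.82), ([0.487, -0.1329, -0.0019], 0.41)]
side tab_corner [([0.561, 0.0456, 0.0597], 0.96)]
side far_corner [([0.6893, -0.0857, 0.0483], 0.79)]
[0.54501482 0.02449071 0.02640025] 0.006889899451815159 69.96076941490173 [-4.04188271 -0.99621994  0.10042033] [-0.07730202  0.67394932 -0.26790859]
0.08 [  0.   -1.9 -12.9] [0.46 0.   0.  ]
0.16 [  0.   -2.7 -26. ] [0.92 0.   0.  ]
0.24 [  0.   -2.5 -39.1] [1.38 0.   0.  ]
0.32 [  0.   -1.2 -52.1] [1.83 0.   0.  ]
0.4 [  0.    1.1 -65. ] [2.29 0.   0.  ]
0.48 [  0.    4.4 -77.6] [2.75 0.   0.  ]
```

Gripped at 70 N. Now the peel, turning about the far rim.

Call:
move_arm:
  targets:
    - [[0,-1,-6.5],[0.23,0,0],1]
    - [[0,-2,-13],[0.46,0,0],1]
    - [[0,-2.3,-19.5],[0.69,0,0],1]
    - [[0,-2.7,-26],[0.92,0,0],1]
    - [[0,-2.7,-26],[0.92,0,0],1]

```text
clock: 14.15
tcp_pos: [0.5463, 0.0244, 0.053]
orientation: [-0.077, 0.762, 0.64, -0.064]
wrist_force: [0.9, 0.6, 0.2]
finger_gap: 0.0068
grip_force: 70.1
```

```bash
python3 - <<'E'
from h import *
s,p=look('side',['tab','tab_corner','far_corner','carrier'])
print(s['tcp_pos'],s['finger_gap'],s['grip_force'],s['wrist_force'],s['ft_torque'],s['R'].as_matrix()[:,2])
ex=R.from_euler('z',-10,degrees=True).apply([1,0,0]); ey=R.from_euler('z',-10,degrees=True).apply([0,1,0])
piv=np.array([.6227,-.0187,.049])+ex*.078; r=s['tcp_pos']-piv
for a in (.05,.1,.15,.2,.25):
    rot=R.from_rotvec(ey*a); d=rot.apply(r)-r
    print(a,(s['R'].inv().apply(d)*1000).round(1),((s['R'].inv()*rot*s['R']).as_rotvec()/np.radians(10)).round(2))
E
```

```text
side tab [([0.5566, 0.0201, 0.0986], 0.58), ([0.6231, -0.022, 0.022], 0.48)]
side tab_corner [([0.5669, 0.0442, 0.0789], 0.57)]
side far_corner [([0.6959, -0.0825, 0.0489], 0.58)]
side carrier [([0.6222, -0.0222, 0.0207], 0.55)]
[0.54630928 0.02444762 0.05297993] 0.006846448208848575 70.08184432983398 [0.91589423 0.56860303 0.15956258] [-0.05278465 -0.2145609  -0.08214609] [-0.1966702   0.03509707 -0.97984133]
0.05 [ 0.  -1.2 -7.9] [0.29 0.   0.  ]
0.1 [  0.   -2.  -15.9] [0.57 0.   0.  ]
0.15 [  0.   -2.4 -24. ] [0.86 0.   0.  ]
0.2 [  0.   -2.4 -32. ] [1.15 0.   0.  ]
0.25 [  0.   -2.1 -40. ] [1.43 0.   0.  ]
```

Call:
move_arm:
  targets:
    - [[0,-1.2,-8],[0.29,0,0],1]
    - [[0,-2,-16],[0.57,0,0],1]
    - [[0,-2.4,-24],[0.86,0,0],1]
    - [[0,-2.4,-32],[1.15,0,0],1]
    - [[0,-2.4,-32],[1.15,0,0],1]

```text
clock: 15.02
tcp_pos: [0.549, 0.0239, 0.0842]
orientation: [-0.154, 0.75, 0.63, -0.129]
wrist_force: [0.1, 0.7, 0.7]
finger_gap: 0.0067
grip_force: 70.2
```

```bash
python3 - <<'E'
from h import *
s,p=look('side',['tab','tab_corner','far_corner','carrier','tray'])
look('top',['tab_corner','far_corner','tray'])
print(s['tcp_pos'],s['finger_gap'],s['grip_force'],s['wrist_force'],s['ft_torque'],s['R'].as_matrix()[:,2],s['joint_pos'])
print((s['R'].inv().apply([0,0,100])).round(1),(s['R'].inv().apply([-20,0,0])).round(1),togo(s['tcp_pos'],Rd(-10)))
E
```

```text
side tab [([0.5635, 0.0197, 0.1244], 0.58), ([0.4529, -0.001, 0.0721], 0.29)]
side tab_corner [([0.5746, 0.0425, 0.1082], 0.84), ([0.7991, -0.0221, -0.0029], 0.62)]
side far_corner [([0.6946, -0.0845, 0.0494], 0.63), ([0.5094, -0.1244, 0.0022], 0.35)]
side carrier [([0.7969, -0.0206, -0.0026], 0.39)]
side tray [([0.6933, -0.0851, 0.0467], 0.62), ([0.4498, -0.0019, 0.0735], 0.32)]
top tab_corner [([0.5701, 0.0406, 0.1124], 0.55), ([0.5608, -0.1419, -0.0018], 0.18)]
top far_corner [([0.6922, -0.0827, 0.0546], 0.91)]
top tray [([0.6264, -0.0187, 0.06], 0.58)]
[0.54897053 0.02386123 0.08419439] 0.006728782607209519 70.19406080245972 [0.06931933 0.74818924 0.70379545] [-0.16723489 -0.57222946  0.04417596] [-0.38729579  0.06838616 -0.91941574] [-0.11683319  0.69318735  0.29348646  1.57469254  0.02277579  1.6231467 ]
[  0.  -39.3 -91.9] [ -3.5 -18.1   7.7] [array([-0. ,  1.1,  0.2]), array([-2.319e+00, -1.000e-03,  4.000e-03])]
```

Call:
move_arm:
  targets:
    - [[0,-4,-9],[0,0,0],1]
    - [[0,-8,-18],[0,0,0],1]
    - [[0,-16,-37],[0,0,0],1]
    - [[0,-27,-64],[0,0,0],1]
    - [[0,-39,-92],[0,0,0],1]

```text
clock: 16.15
tcp_pos: [0.5484, 0.0239, 0.1859]
orientation: [-0.154, 0.75, 0.63, -0.129]
wrist_force: [-0.6, 0.4, -1.0]
finger_gap: 0.007
grip_force: 70.0
```

```bash
python3 - <<'E'
from h import *
s,p=look('side',['tab','tab_corner','far_corner','carrier'])
print(s['tcp_pos'],s['finger_gap'],s['grip_force'],s['wrist_force'],s['ft_torque'])
print((s['R'].inv().apply([-40,-60,0])).round(1),(s['R'].inv().apply([0,0,10])).round(1),togo(s['tcp_pos'],Rd(-10)))
E
```

```text
side tab [([0.5647, 0.0178, 0.2261], 0.77)]
side tab_corner [([0.5728, 0.044, 0.2105], 0.71)]
side far_corner [([0.6961, -0.0828, 0.15], 0.77), ([0.6202, -0.0168, 0.0191], 0.39)]
side carrier [([0.6054, -0.16, -0.0036], 0.72), ([0.6218, -0.0202, 0.0176], 0.59)]
[0.54844986 0.02393155 0.18588517] 0.006998464989380362 69.99320268630981 [-0.60259832  0.43760516 -1.03614942] [-0.01811869 -0.39150463 -0.01235545]
[-66.  -26.7  11.4] [ 0.  -3.9 -9.2] [array([ 0. , -0.9, -1.6]), array([-2.32 , -0.   ,  0.004])]
```

Call:
move_arm:
  targets:
    - [[-3,-18,8],[-0.6,0,0],1]
    - [[-7,-36,15],[-1.2,0,0],1]
    - [[-10,-54,23],[-1.8,0,0],1]
    - [[-10,-54,23],[-2.32,0,0],1]
    - [[-10,-54,23],[-2.32,0,0],1]

```text
clock: 17.02
tcp_pos: [0.4863, 0.0248, 0.1842]
orientation: [-0.001, 0.766, 0.643, -0.0]
wrist_force: [0.7, 0.0, -1.1]
finger_gap: 0.007
grip_force: 70.0
```

```bash
python3 - <<'E'
from h import *
s=st(); print(s['tcp_pos'],s['finger_gap'],s['R'].as_matrix()[:,2].round(3),s['wrist_force'])
print(togo([.482,-.221,.186],Rd(-10)),togo([.482,-.221,.125]))
E
```

```text
[0.48632727 0.02477854 0.18421746] 0.007035027075520439 [-0.001  0.    -1.   ] [ 0.65142035  0.00521213 -1.12193669]
[array([-242.8,   38.1,   -1.9]), array([-0.008, -0.001,  0.007])] [array([-242.9,   38.2,   59.1])]
```

Call:
move_arm:
  targets:
    - [[-50,8,0],[0,0,0],1]
    - [[-100,16,0],[0,0,0],1]
    - [[-150,24,0],[0,0,0],1]
    - [[-200,31,5],[0,0,0],1]
    - [[-235,37,20],[0,0,0],1]

```text
clock: 17.65
tcp_pos: [0.4856, -0.2167, 0.1638]
orientation: [-0.001, 0.766, 0.642, -0.0]
wrist_force: [-0.3, -0.4, -1.4]
finger_gap: 0.0067
grip_force: 70.0
```

Call:
move_arm:
  targets:
    - [[-4,1,10],[0,0,0],1]
    - [[-8,1,25],[0,0,0],1]
    - [[-8,1,35],[0,0,0],1]
    - [[-8,1,35],[0,0,0],1]

```text
clock: 18.15
tcp_pos: [0.4839, -0.2203, 0.1285]
orientation: [-0.001, 0.765, 0.644, -0.0]
wrist_force: [0.4, 0.4, -0.7]
finger_gap: 0.0069
grip_force: 69.9
```

```bash
python3 - <<'E'
from h import *
for c in('side','top','wrist','side','top'):
    s,p=look(c,['tray','tab','tab_corner','far_corner']); 
    if c!='wrist': look_=[(np.round(d['centre'],3).tolist(),round(d['confidence'],2)) for d in env.landmark_of('scanner',p)[:1]]; print('scanner',look_)
print(s['tcp_pos'],s['finger_gap'],s['wrist_force'],s['ft_torque'],s['R'].as_matrix()[:,2].round(3))
E
```

```text
side tray [([0.5617, -0.2629, 0.1332], 0.6)]
side tab [([0.4831, -0.224, 0.1728], 0.7)]
side tab_corner [([0.4963, -0.1976, 0.1578], 0.68)]
side far_corner [([0.6266, -0.3307, 0.1548], 0.61), ([0.6194, -0.0174, 0.0007], 0.51)]
scanner [([0.561, -0.261, 0.005], 0.96)]
top tray [([0.5643, -0.2647, 0.1359], 0.63), ([0.4574, -0.0039, 0.0712], 0.3)]
top tab []
top tab_corner [([0.4978, -0.2001, 0.1598], 0.77)]
top far_corner [([0.6031, -0.1608, 0.0019], 0.55)]
scanner []
wrist tray [([0.5654, -0.2684, 0.1346], 0.64)]
wrist tab [([0.4849, -0.2221, 0.1701], 0.68)]
wrist tab_corner [([0.4968, -0.2034, 0.1636], 0.7)]
wrist far_corner [([0.6277, -0.3289, 0.1633], 0.97), ([0.4354, -0.1229, -0.0028], 0.38)]
side tray [([0.5638, -0.2625, 0.1347], 0.96)]
side tab []
side tab_corner [([0.4989, -0.1986, 0.1623], 0.75)]
side far_corner [([0.6289, -0.3307, 0.1562], 0.88), ([0.5606, -0.1452, 0.0035], 0.29)]
scanner [([0.562, -0.263, 0.001], 0.59)]
top tray [([0.5644, -0.2647, 0.1372], 0.92)]
top tab []
top tab_corner [([0.4978, -0.2049, 0.1605], 0.84)]
top far_corner [([0.4999, -0.2024, 0.1607], 0.44)]
scanner []
[ 0.48446509 -0.22175013  0.12955161] 0.006861272434962229 [ 0.0345407  -0.01268225 -0.71748788] [0.0334738  0.11652473 0.02570899] [-0.  0. -1.]
```

Call:
move_arm:
  targets:
    - [[0,-2,8],[0,0,0],1]
    - [[0,-2,14],[0,0,0],1]
    - [[0,-2,14],[0,0,0],1]
    - [[0,-2,14],[0,0,0],1]
    - [[0,-2,14],[0,0,0],1]

```text
clock: 20.23
tcp_pos: [0.4827, -0.2215, 0.1158]
orientation: [0.0, 0.766, 0.643, 0.0]
wrist_force: [-1.0, 0.0, -1.0]
finger_gap: 0.0069
grip_force: 70.0
```

```bash
python3 - <<'E'
from h import *
s,p=look('side',['tray','tab_corner','far_corner','carrier'])
s,p=look('wrist',['tray','tab_corner','far_corner'])
s=st(); print(s['tcp_pos'],s['qvel'].round(4),s['clock'],s['grip_force'])
print(env.hand_in())
E
```

```text
side tray [([0.5596, -0.2673, 0.122], 0.95)]
side tab_corner [([0.4966, -0.2013, 0.1468], 0.7)]
side far_corner [([0.6265, -0.3293, 0.1404], 0.68)]
side carrier [([0.6189, -0.0208, 0.0147], 0.81)]
wrist tray [([0.5624, -0.2687, 0.1196], 0.58)]
wrist tab_corner [([0.4952, -0.1992, 0.1491], 0.6)]
wrist far_corner [([0.6249, -0.3264, 0.1492], 0.63)]
[ 0.48251784 -0.22138986  0.11560369] [-0.      0.0003 -0.0017 -0.0006  0.0017  0.0006] 20.675 69.9551510810852
the job is handed in; nothing more can be done
None
```

Job handed in at 20.7 s, verdict not returned: pedal pressed to its stop, top tray peeled out tab end first with the carrier still in the dock, and the tray held level and still in the gripper about 90 mm above the middle of the scanner.

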